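# Move the grinder's eye shield to the other wheel

### The arm

A 6-joint arm with a two-finger parallel gripper is mounted at the origin on the work surface. World frame = base frame: x ahead of the robot, y to its left, z up, the work surface at z = 0. Lengths are in m, angles in rad, forces in N, time in s.
With the tool pointing down it reaches from about 0.375 to 0.975 m from the base axis. Payload 3.8 kg.
Tool frame: the origin (TCP) lies midway between the tips of the shut fingers; the grasp point (between the pads) lies 19 mm behind it; z points along the fingers, y is the line along which they close (so a half turn about z gives the same grasp; the last joint's range is limited). The gripper opens to 85 mm and grips with 20 to 120 N. Pads are 22 mm wide; open, the fingers measure 114 mm over their backs; the gripper's body (76 mm by 85 mm) begins 54 mm behind the grasp point. The pads swing forward as they close: fully open they stand 13 mm farther back than shut.
Start: joints at [1.085, 0.264, 1.604, -0, 1.274, -0.037], TCP at [0.293, 0.608, 0.192] pointing down, gripper open.
Joint ranges: [-2.63, 2.63], [-0.94, 2.18], [0.31, 2.57], [-1.31, 4.45], [0, 2.66], [-2.55, 2.55]. Speed limits (rad/s): [2.57, 2.57, 3.14, 3.14, 3.14, 3.14].

### API

Orientations are given as a rotation vector (axis times angle).
In Python, from workcell import bot gives the robot as it stands.
- The arm moves only by the tool jog_arm, never from a script. Its argument "motion" is a list of rows, each a list of 5 numbers: the opening, from -1 (shut) to 1 (fully open), then the shift along the tool's x, y, z in mm, then the turn about the tool's z in degrees. In form: [[claw, x, y, z, twist], ...]. A call has 1 to 10 rows; each row shifts and turns the commanded pose from where the row before left it, along the tool's axes as they then stand; what a row does not reach is not made up. A row lasts 1/12 s, in which the tool goes at most 41.7 mm and 7.16 degrees, less where a joint would pass 70% of its speed; a pose out of reach is approached as far as the arm can. A call with a gripper value outside its range is refused whole. The fingers move at their own pace and stop on an object; "force" is the grip in N (left out, the last holds). Time passes only in rows, so rows that do not move let the fingers close. It gives the time, the measured TCP pose, the force, the opening and the grip force at its end, in the units of the state.
- bot.read_state(): the state, without advancing time (a new reading comes with each control period).
- bot.read_camera(name): name is "scene" or "top" or "wrist"; returns (picture, depth): 480x640x3 uint8, red, green, blue; 480x640 float32, m along the optical axis (not along the pixel's ray), 0 where there is no reading.
- bot.get_calibration(name): a dict with "vfov" (degrees; the focal length in pixels is half the picture's height over the tangent of half this angle, whatever the lens; pixels are square), "cx", "cy" (the principal point, pixels), "rvec" (rotation vector, rad) and "tvec" (3), from world to camera coordinates, as OpenCV has them; the wrist camera has in their place "tool_from_camera" (4x4, takes a point from camera to tool coordinates, whose origin is the TCP and whose axes are the flange's). Camera axes: x right, y down, z forward; pixel columns grow to the right and rows downward; lengths in m; the calibration is good to about 2 mm. A picture is of the moment at which its call begins: read the wrist's pose just before it. get_calibration takes no time and is no camera call.
- bot.finish_job(): hands the job in; it is judged then, once.
The state is a dict: "time": time; "q": joint angles; "joint_vel": joint speeds; "joint_torque": joint torques, N m; "tool_pos": TCP position; "tcp_rot": TCP orientation; "wrist_force": force on the tool from outside, world axes, zero at the start; "torque": the same for the moment, N m; "width": opening from 0.0 (shut) to 1.0 (fully open); "grip_force": force on a finger pad.
Only numpy, scipy, OpenCV 4.12 (cv2) and the standard library are available. Lean on these libraries where they do the work, as an engineer would, in place of code of your own. Each camera call takes 0.05 s, during which the arm holds its last target. There are 200 camera calls.

### The job

I am about to use the other wheel of the bench grinder, so move its eye shield over: pinch the two red tabs together to draw the sprung hinge pins, lift the shield off its bracket and drop it back into the empty bracket at the other wheel. Feel it down until it is fully home in the fork with a light touch, never forcing it, then let go of the tabs so that both pins spring right out through their holes and the shield hangs on them; leave the other things on the bench alone.

Things in the scene. Friction and masses are not known exactly. Their poses are not given: they have to be found in the camera images.
- shield_grip (a point): Eye shield, point midway between its two red finger tabs, 38 mm above the hinge barrel's axis; y along the barrel, z up. The tabs stand side by side along y, 24 mm wide (x), 5 mm thick (y), tops 52 mm above the axis; 60 mm over their outer faces at rest, 40 mm squeezed fully together. Whole shield 0.22 to 0.35 kg. Hung, it swings freely about the barrel
- shield_barrel (a point): Middle of the shield's dark steel hinge barrel, on its axis; same axes as shield_grip. Barrel 16 mm thick, 96 mm long (y). Below it hangs a clear pane with a yellow edge, 80 mm wide, 4 mm thick, down to 76 mm below the axis
- pin_l (a joint): Left (+y of the shield) sprung hinge pin and its red tab, in m: 0 fully out, 0.010 fully drawn in (stop). The 6 mm pin stands 9 mm out of the barrel's end at 0 and is just inside it at 0.010. Spring about 4 N when out, 8.5 N when drawn. Each pin moves with its own tab
- pin_r (a joint): Right (-y of the shield) sprung hinge pin and its red tab, like the left one
- bracket_full: Bracket before one wheel guard that carries the shield at the start; same make as the empty one, fork clamped 8 mm up. Origin: middle of the hinge line with the fork at the bottom of its slots; y along the hinge line, -x to the front of the grinder, z up
- bracket_empty: Empty bracket at the other wheel: dark slotted plate with an aluminium fork clamped to it. Origin: middle of the hinge line if the fork were at the bottom of its slots; y along the hinge line, -x to the front, z up. The fork is clamped by hand anywhere 0 to 16 mm above that, NOT included in this reading: find it by touch. It stays put under working forces. Nothing as high stands in front of it
- empty_top (a point): Middle of the empty bracket's hinge line if its fork were at the top of its slots (16 mm above the origin). Fork: two upright cheeks, 5 mm thick, 100 mm apart inside, 36 mm long (x), tops 17 mm above the hinge line, an 8.5 mm pin hole in each on the hinge line. Pins let out too high jam on the cheek faces or perch on their tops
- empty_plate (a point): Middle of the empty bracket's dark plate, behind the fork. Just inside each cheek is a U-shaped cradle for the barrel's ends, open at the top with a flared mouth (34 mm wide in x 11 mm above the hinge line, 18 mm inside). It is light sheet: more than 20 N bends it. With the barrel down on the cradle floors its axis is on the hinge line and the pins face their holes
- grinder: Double-ended bench grinder, bolted down; origin under the middle of its foot, front to -x, wheels at y = +150 and -150 mm, spindle 130 mm up, wheel guards up to 218 mm. Nominal hinge lines lie 120 mm in front of the spindle, 222 mm up; tool rests below them reach up to 121 mm
- quench_pot: Steel quench pot, 84 mm across its rim, 75 mm high, on the bench in front of the grinder's motor; origin under its middle. Leave alone
- screw_jar: Amber jar of screws with a steel lid, 64 mm across, 85 mm high; origin under its middle. Leave alone
- screwdriver: Red-handled screwdriver, about 200 mm long, lying on the bench beside the grinder. Leave alone
Things that resemble listed ones, but are neither listed nor needed, are in the scene too. There is more than one size of the part that bears shield_grip; the job needs the middle-sized.

How it is judged:
By the outcome, as a careful person would: the job done as asked, in the order asked, and still so for the second after the job is handed in, with the robot touching nothing.
It also fails if it takes over 48 s, if anything falls off the work surface, if the arm or the gripper's body presses on something with over 40 N, if the wrist force passes 120 N, or if a joint passes its speed limit or range.

## Working session

There is one attempt and no reset: what is moved stays moved. The work goes in short steps, Python scripts to look and compute and a tool call to move; the robot and the scene stay as the last step left them, time stands still between calls to the robot, and variables do not carry over. Pictures are saved under pics/ and viewed, at most 10 in all, crops included, and the job is handed in when it is done.

Besides the shell and the picture viewer there is one more tool, called after "Request:" as name(argument=value, ...), one argument or row to a line, values as JSON. jog_arm: Moves the arm, as the interface text tells. Its arguments: {"type":"object","properties":{"motion":{"type":"array"},"force":{"type":"number"}},"required":["motion"]}

```bash
mkdir -p pics; cat > h.py <<'E'
import numpy as np, cv2
from scipy.spatial.transform import Rotation as R
from workcell import bot
def cam(name):
    s=bot.read_state(); im,d=bot.read_camera(name); c=bot.get_calibration(name)
    f=240/np.tan(np.radians(c['vfov'])/2)
    if 'rvec' in c:
        Rm=R.from_rotvec(np.ravel(c['rvec'])).as_matrix(); t=np.ravel(c['tvec']); M=np.eye(4); M[:3,:3]=Rm.T; M[:3,3]=-Rm.T@t
    else:
        T=np.eye(4);T[:3,:3]=R.from_rotvec(s['tcp_rot']).as_matrix();T[:3,3]=s['tool_pos'];M=T@np.array(c['tool_from_camera'])
    v,u=np.mgrid[:480,:640]
    P=np.stack([(u-c['cx'])/f*d,(v-c['cy'])/f*d,d],-1)@M[:3,:3].T+M[:3,3]
    P[d==0]=np.nan
    return im,P,M,f,c
def save(n,im): cv2.imwrite(f'pics/{n}.png',im[...,::-1])
E
python3 - <<'E'
from h import *
for n in('scene','top'):
    im,P,M,f,c=cam(n); save(n,im); np.savez(n,im=im,P=P,M=M); print(n,f,{k:np.round(v,3) for k,v in c.items()},M[:3,3])
s=bot.read_state(); print(s)
E
```

```text
scene 595.1233080680539 {'vfov': np.float64(43.926), 'cx': np.float64(316.898), 'cy': np.float64(241.939), 'rvec': array([ 1.857,  1.229, -0.699]), 'tvec': array([-0.22 , -0.118,  2.177])} [ 1.84642079 -0.49357663  1.07103063]
top 516.4726316635386 {'vfov': np.float64(49.848), 'cx': np.float64(312.354), 'cy': np.float64(236.461), 'rvec': array([ 2.175, -2.119,  0.132]), 'tvec': array([-0.007,  0.568,  1.438])} [ 0.37085379 -0.01084736  1.50071048]
{'time': 0.1, 'q': array([ 1.08511186e+00,  2.64666221e-01,  1.60522772e+00, -8.03573768e-06,
        1.27370089e+00, -3.68979136e-02]), 'joint_vel': array([-0.00065939, -0.00089809, -0.00291472,  0.00095209, -0.00088525,
       -0.00038601]), 'joint_torque': array([ 9.38063640e-04, -5.16708148e+01, -3.68587554e+01, -1.73311414e-04,
        6.31329443e-03, -4.34455501e-05]), 'tool_pos': array([0.29252464, 0.60750741, 0.19059966]), 'tcp_rot': array([-6.98933774e-01, -3.06233307e+00,  3.04087704e-03]), 'wrist_force': array([ 0.02921322, -0.35825335, -0.01492496]), 'torque': array([ 0.04085372, -0.05881404,  0.03259756]), 'grip_force': 0.0, 'width': 1.002458342696999}
```

View pics/scene.png

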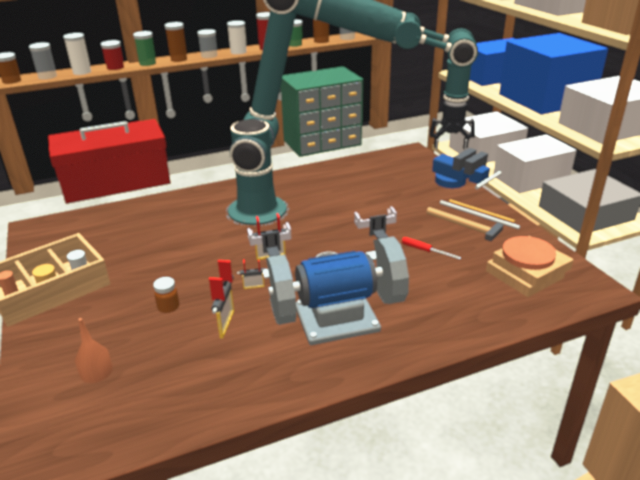

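View pics/top.png

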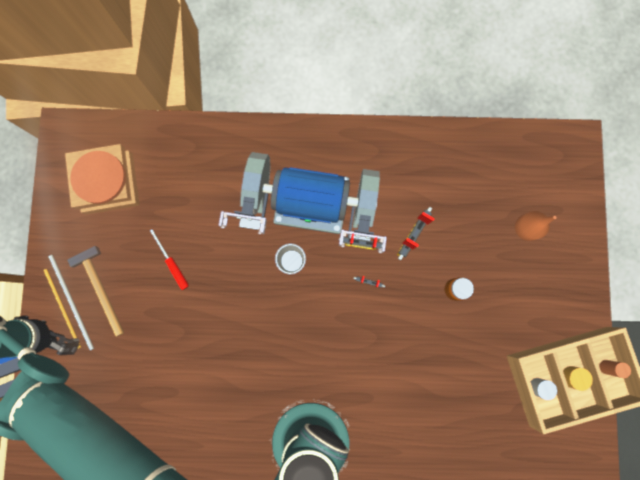

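The mid-sized shield hangs in the bracket at top px (363,241). The empty bracket is at (243,222), and the big and small look-alikes are at (416,233) and (369,282). I'll measure these next.

```bash
python3 - <<'E'
from h import *
z=np.load('top.npz'); im,P=z['im'],z['P']
a=im[205:265,205:400]; save('crop',cv2.resize(a,None,fx=4,fy=4,interpolation=cv2.INTER_CUBIC))
i=im.astype(int); red=(i[...,0]>120)&(i[...,1]<70)&(i[...,2]<70)
m=red.copy(); m[:]=0; m[225:256,338:390]=red[225:256,338:390]
n,l,st,ce=cv2.connectedComponentsWithStats(m.astype(np.uint8))
for k in range(1,n):
    if st[k,4]>3: q=P[l==k]; print(st[k],np.round(np.nanmedian(q,0),4),np.nanmax(q[:,2]))
# high points of brackets
for nme,(r0,r1,c0,c1) in dict(empty=(205,240,215,268),full=(228,255,336,390)).items():
    Q=P[r0:r1,c0:c1]
    for zz in np.arange(.2,.32,.01):
        s=Q[(Q[...,2]>zz)&(Q[...,2]<zz+.01)]
        if len(s): print(nme,round(zz,2),len(s),np.round(s.min(0),3),np.round(s.max(0),3))
# motor: axis direction from blue
b=(i[...,2]>110)&(i[...,0]<70); b[:150]=0;b[235:]=0;b[:,:265]=0;b[:,355:]=0
q=P[b]; q=q[q[:,2]>.1]; print('motor',np.median(q,0),cv2.minAreaRect(q[:,:2].astype(np.float32)*1000))
z=np.load('scene.npz'); save('crop2',cv2.resize(z['im'][195:320,220:420],None,fx=4,fy=4,interpolation=cv2.INTER_CUBIC))
E
```

```text
[350 238   4   6  17] [ 0.5304 -0.0876  0.2796] 0.2866746763817971
[372 239   5   9  26] [ 0.5249 -0.1421  0.2804] 0.2855950141853434
empty 0.2 79 [0.602 0.159 0.2  ] [0.623 0.188 0.21 ]
empty 0.21 23 [0.549 0.123 0.213] [0.592 0.229 0.22 ]
empty 0.22 69 [0.547 0.123 0.22 ] [0.594 0.231 0.23 ]
empty 0.23 139 [0.546 0.124 0.23 ] [0.596 0.236 0.24 ]
empty 0.24 116 [0.545 0.123 0.24 ] [0.598 0.236 0.25 ]
empty 0.25 19 [0.552 0.125 0.25 ] [0.597 0.235 0.253]
full 0.2 27 [ 0.563 -0.135  0.2  ] [ 0.571 -0.109  0.209]
full 0.21 8 [ 0.519 -0.166  0.211] [ 0.564 -0.084  0.219]
full 0.22 42 [ 0.508 -0.168  0.221] [ 0.556 -0.061  0.23 ]
full 0.23 281 [ 0.511 -0.169  0.23 ] [ 0.56  -0.063  0.24 ]
full 0.24 168 [ 0.506 -0.173  0.24 ] [ 0.558 -0.063  0.25 ]
full 0.25 37 [ 0.51  -0.172  0.25 ] [ 0.558 -0.062  0.259]
full 0.26 8 [ 0.515 -0.144  0.26 ] [ 0.541 -0.086  0.268]
full 0.27 7 [ 0.515 -0.143  0.271] [ 0.537 -0.087  0.28 ]
full 0.28 41 [ 0.515 -0.147  0.28 ] [ 0.546 -0.087  0.287]
motor [0.65501877 0.01688021 0.18777944] ((663.0703125, 16.243003845214844), (166.75563049316406, 124.57279968261719), 82.81034851074219)
```

View pics/crop.png

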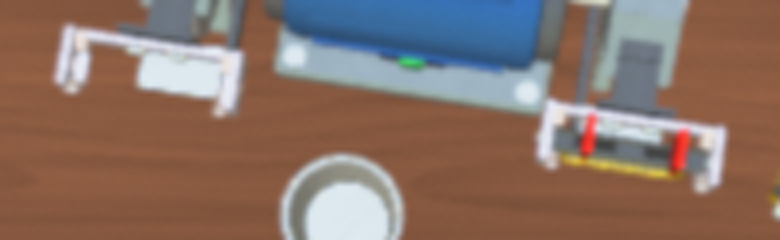

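View pics/crop2.png

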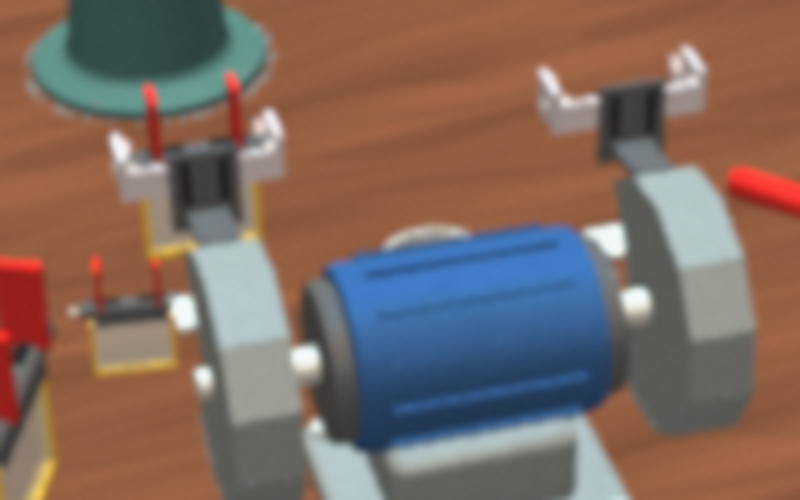

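Both crops show the mid shield upright in the right-hand fork, with its tab tops near z=0.285. The empty fork is at crop px (150,70), and the grinder is yawed about -7°. Next I need the tool axes and the travel to each viewing spot.

```bash
cat >> h.py <<'E'
def plan(p,ydir=None):
    s=bot.read_state(); Rm=R.from_rotvec(s['tcp_rot']).as_matrix()
    print('t',round(s['time'],2),'pos',np.round(s['tool_pos'],4),'delta tool mm',np.round(Rm.T@(np.array(p)-s['tool_pos'])*1000,1))
    if ydir is not None:
        v=Rm.T@np.array([*ydir,0]); a=np.degrees(np.arctan2(-v[0],v[1])); a=(a+90)%180-90
        print('twist',round(a,2),'q6',s['q'][5])
E
python3 - <<'E'
from h import *
print(np.round(R.from_rotvec(bot.read_state()['tcp_rot']).as_matrix(),3)); c=bot.get_calibration('wrist'); print(np.round(c['tool_from_camera'],3),c['vfov'],bot.read_state()['q'])
plan([.56,.18,.42],[.13,.99]); plan([.53,-.115,.42],[.13,.99])
E
```

```text
[[-0.901  0.434 -0.001]
 [ 0.434  0.901 -0.002]
 [ 0.    -0.002 -1.   ]]
[[-0.    -0.958 -0.287  0.073]
 [ 1.     0.    -0.001 -0.001]
 [ 0.001 -0.287  0.958 -0.182]
 [ 0.     0.     0.     1.   ]] 68.36912940456453 [ 1.08511186e+00  2.64666221e-01  1.60522772e+00 -8.03573768e-06
  1.27370089e+00 -3.68979136e-02]
t 0.1 pos [0.2925 0.6075 0.1906] delta tool mm [-426.5 -269.6 -228.9]
twist -18.23 q6 -0.03689791360455558
t 0.1 pos [0.2925 0.6075 0.1906] delta tool mm [-527.4 -548.4 -228.3]
twist -18.23 q6 -0.03689791360455558
```

Request:
jog_arm(
  motion=[
    [1, 0, 0, -41, 0],
    [1, 0, 0, -41, 0],
    [1, 0, 0, -41, 0],
    [1, -32, -20, -40, 0],
    [1, -35, -22, -5, 0],
    [1, -35, -22, 0, 0],
    [1, -35, -22, 0, 0],
    [1, -35, -22, 0, 0],
    [1, -35, -22, 0, 0],
    [1, -35, -22, 0, 0],
  ],
)

```text
time: 0.93
tool_pos: [0.4404, 0.372, 0.3496]
tcp_rot: [-0.698, -3.063, 0.001]
wrist_force: [1.1, 0.9, -0.3]
width: 1.004
grip_force: 0.0
```

Request:
jog_arm(
  motion=[
    [1, -35, -22, 0, 0],
    [1, -35, -22, 0, 0],
    [1, -35, -22, 0, 0],
    [1, -35, -22, 0, 0],
    [1, -35, -22, 0, 0],
    [1, -9, -8, 0, 0],
    [1, 0, 0, 0, -6],
    [1, 0, 0, 0, -6],
    [1, 0, 0, 0, -6],
    [1, 0, 0, 0, 0],
  ],
)

```text
time: 1.77
tool_pos: [0.5543, 0.1877, 0.3494]
tcp_rot: [-0.208, -3.133, 0.0]
wrist_force: [0.3, -0.6, -0.1]
width: 0.997
grip_force: 0.0
```

```bash
python3 - <<'E'
from h import *
im,P,M,f,c=cam('wrist'); save('w1',im); np.savez('w1',im=im,P=P,M=M,f=f,c=[c['cx'],c['cy']])
plan([.53,-.115,.40],[.13,.99]); print(M[:3,3],bot.read_state()['q'])
Q=P.reshape(-1,3)
for a in np.arange(.2,.27,.005):
    s=Q[(Q[:,2]>a)&(Q[:,2]<a+.005)&(Q[:,1]>.1)&(Q[:,1]<.26)&(Q[:,0]<.63)]
    if len(s): print(round(a,3),len(s),np.round(s.min(0),3),np.round(s.max(0),3))
E
```

```text
t 1.82 pos [0.5543 0.1879 0.3495] delta tool mm [ -17.2 -303.4  -50.4]
twist -0.35 q6 -1.1499496023800015
[0.48197961 0.19673876 0.53165299] [ 2.84104521e-01  3.82293563e-02  1.57724984e+00  1.88384136e-04
  1.52714335e+00 -1.14994960e+00]
0.2 305 [0.617 0.159 0.201] [0.63  0.187 0.205]
0.21 18 [0.592 0.198 0.212] [0.595 0.22  0.215]
0.215 162 [0.551 0.128 0.215] [0.595 0.236 0.22 ]
0.22 489 [0.551 0.127 0.22 ] [0.595 0.236 0.225]
0.225 311 [0.551 0.127 0.225] [0.596 0.236 0.23 ]
0.23 485 [0.551 0.128 0.23 ] [0.599 0.236 0.235]
0.235 891 [0.548 0.127 0.235] [0.6   0.236 0.24 ]
0.24 260 [0.549 0.126 0.24 ] [0.6   0.236 0.245]
0.245 808 [0.551 0.123 0.245] [0.602 0.236 0.25 ]
```

View pics/w1.png

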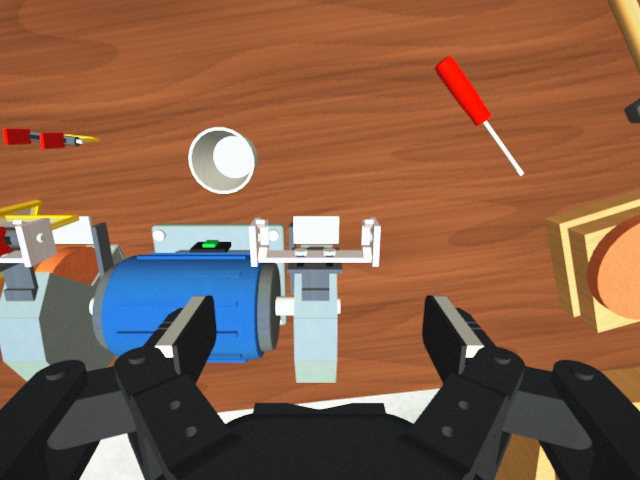

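The wrist view shows the empty fork's cheeks at px (258,243) and (371,243), with tops near z=0.249. Now I'll move above the shield.

Request:
jog_arm(
  motion=[
    [1, -2, -37, -1, 0],
    [1, -2, -38, -1, 0],
    [1, -2, -38, -1, 0],
    [1, -2, -38, -1, 0],
    [1, -2, -38, -1, 0],
    [1, -2, -38, -1, 0],
    [1, -2, -38, -1, 0],
    [1, -3, -38, -1, 0],
    [1, 0, 0, 0, 0],
    [1, 0, 0, 0, 0],
  ],
)

```text
time: 2.65
tool_pos: [0.5305, -0.1163, 0.3578]
tcp_rot: [-0.221, -3.133, -0.0]
wrist_force: [-0.1, -0.2, 0.0]
width: 0.996
grip_force: 0.0
```

```bash
python3 - <<'E'
from h import *
im,P,M,f,c=cam('wrist'); save('w2',im); np.savez('w2',im=im,P=P,M=M,f=f,c=[c['cx'],c['cy']])
def cheeks(P,lo,y0,y1,tag,hi=.27):
    Q=P.reshape(-1,3); s=Q[(Q[:,2]>lo)&(Q[:,2]<hi)&(Q[:,1]>y0)&(Q[:,1]<y1)&(Q[:,0]<.64)]
    ym=(s[:,1].min()+s[:,1].max())/2
    C=[]
    for a in(s[s[:,1]<ym],s[s[:,1]>=ym]):
        r=cv2.minAreaRect((a[:,:2]*1000).astype(np.float32)); print(tag,len(a),np.round(r[0],1),np.round(r[1],1),round(r[2],1),'z',np.percentile(a[:,2],[5,50,95]).round(4)); C.append(r[0])
    d=np.subtract(C[1],C[0]); print(tag,'mid',np.mean(C,0),'len',np.hypot(*d),'dirdeg',np.degrees(np.arctan2(d[0],d[1])))
z=np.load('w1.npz'); cheeks(z['P'],.2445,.1,.26,'E',.256)
i=im.astype(int); red=(i[...,0]>110)&(i[...,1]<70)&(i[...,2]<70)&(P[...,2]>.24)
n,l,st,ce=cv2.connectedComponentsWithStats(red.astype(np.uint8))
for k in range(1,n):
    if st[k,4]>30:
        q=P[l==k]; t=q[q[:,2]>np.percentile(q[:,2],97)-.006]; t=t[t[:,2]>.275]; print('tab',st[k],np.percentile(q[:,2],[5,50,97]).round(4))
        if len(t): r=cv2.minAreaRect((t[:,:2]*1000).astype(np.float32)); print(len(t),r,t.min(0),t.max(0))
cheeks(P,.241,-.19,-.04,'F',.252)
plan([.5277,-.1149,.25],[.13,.99])
E
```

```text
E 439 [584.6 144.3] [70.6 32. ] 46.3 z [0.2453 0.2469 0.2487]
E 390 [592.5 214.4] [30.1 65.7] 31.5 z [0.2452 0.2466 0.2487]
E mid [588.55187988 179.32530975] len 70.53036712919678 dirdeg 6.440210428080059
tab [348 207  11  40 337] [0.2461 0.2807 0.2827]
205 ((535.9544067382812, -90.21487426757812), (4.827441692352295, 22.128772735595703), 83.40406036376953) [ 0.5249599  -0.09365761  0.27671484] [ 0.54712117 -0.08660484  0.28337674]
tab [280 208  11  41 334] [0.245  0.2793 0.2831]
180 ((529.2901611328125, -144.41355895996094), (4.49960470199585, 23.662235260009766), 82.93083190917969) [ 0.51755917 -0.14769079  0.27717548] [ 0.54120295 -0.14093224  0.28353365]
F 551 [ 535.7 -143.9] [64.1 39. ] 72.6 z [0.2417 0.2471 0.2487]
F 504 [542.9 -89.3] [39.4 58.2] 3.4 z [0.2417 0.2469 0.2487]
F mid [ 539.32498169 -116.63809586] len 55.09256059173546 dirdeg 7.495601143989811
t 2.7 pos [ 0.5306 -0.1149  0.3578] delta tool mm [  2.8  -0.5 107.8]
twist -0.44 q6 -1.692113428027746
```

View pics/w2.png

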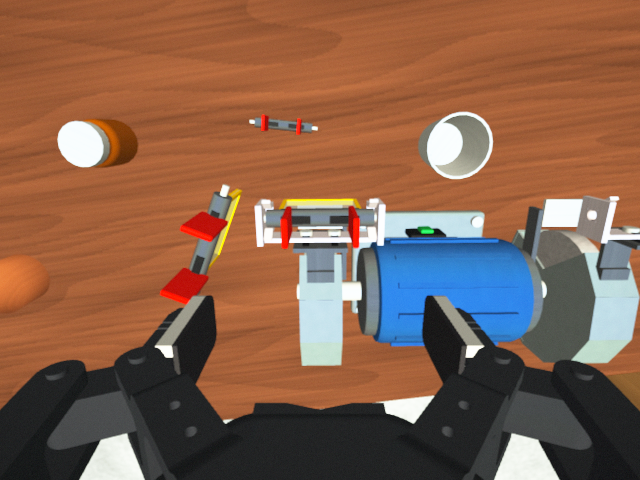

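The shield is in view with its tabs at px (286,227) and (354,227). I'll now work out both forks in a frame rotated 7°.

```bash
python3 - <<'E'
from h import *
th=np.radians(-7.2); Rz=np.array([[np.cos(th),-np.sin(th)],[np.sin(th),np.cos(th)]])
for n,y0,y1 in(('w1',.1,.26),('w2',-.19,-.04)):
    z=np.load(n+'.npz'); P=z['P']; im=z['im'].astype(int)
    wh=(im.min(-1)>150)&(P[...,2]>.22)&(P[...,1]>y0)&(P[...,1]<y1)&(P[...,0]<.61)
    q=P[wh]; g=q[:,:2]@Rz
    m=(g[:,1].min()+g[:,1].max())/2
    print(n,len(q),'y',np.percentile(g[:,1],[.5,1,99,99.5]).round(4),'x',np.percentile(g[:,0],[.5,1,99,99.5]).round(4),'zmax',np.percentile(q[:,2],[95,99,99.8]).round(4))
    # cheek top-edge strips: high points in front region
    for s in(-1,1):
        k=(s*(g[:,1]-m)>.046)&(q[:,2]>.2455)
        print(s,k.sum(),'y',np.percentile(g[k,1],[2,50,98]).round(4),'x',np.percentile(g[k,0],[2,50,98]).round(4),'z',np.percentile(q[k,2],[50,90]).round(4))
t=np.array([[.5360,-.0902],[.5293,-.1444]])@Rz; print('tabs',t,t.mean(0))
plan([.5326,-.1173,.246],[np.sin(-th),np.cos(th)])
E
```

```text
w1 2814 y [0.1956 0.1959 0.3046 0.305 ] x [0.5145 0.515  0.5665 0.5667] zmax [0.4401 0.4602 0.4686]
-1 262 y [0.1954 0.1981 0.2024] x [0.5308 0.5454 0.5651] z [0.2466 0.43  ]
1 376 y [0.2993 0.3018 0.305 ] x [0.5152 0.5359 0.5653] z [0.247 0.44 ]
w2 2371 y [-0.1047 -0.1044  0.0111  0.0118] x [0.5248 0.5256 0.5647 0.5649] zmax [0.4488 0.47   0.4801]
-1 436 y [-0.1048 -0.1005 -0.0941] x [0.5288 0.5381 0.5632] z [0.248  0.4491]
1 302 y [-0.0015  0.0029  0.012 ] x [0.5297 0.5479 0.564 ] z [0.2472 0.463 ]
tabs [[ 0.54307854 -0.02231013]
 [ 0.54322443 -0.07692248]] [ 0.54315148 -0.04961631]
t 2.7 pos [ 0.5306 -0.1149  0.3578] delta tool mm [ -2.4  -2.2 111.8]
twist -0.72 q6 -1.692113428027746
```

Request:
jog_arm(
  motion=[
    [1, -2.4, -2.2, 20, -0.7],
    [1, 0, 0, 30, 0],
    [1, 0, 0, 30, 0],
    [1, 0, 0, 20, 0],
    [1, 0, 0, 12, 0],
    [1, 0, 0, 0, 0],
    [1, 0, 0, 0, 0],
  ],
  force=30,
)

```text
time: 3.28
tool_pos: [0.533, -0.1161, 0.2461]
tcp_rot: [-0.19, -3.135, -0.001]
wrist_force: [0.9, -0.4, 1.6]
width: 0.998
grip_force: 0.0
```

```bash
python3 - <<'E'
from h import *
im,P,M,f,c=cam('wrist'); save('w3',im); s=bot.read_state(); print(s['wrist_force'])
plan([.5326,-.1173,.246],[np.sin(np.radians(7.2)),np.cos(np.radians(7.2))])
E
```

```text
[ 0.53863868  0.37690574 -0.06388259]
t 3.33 pos [ 0.5338 -0.1165  0.2475] delta tool mm [ 1.1 -0.9  1.5]
twist 0.24 q6 -1.709953604769812
```

View pics/w3.png

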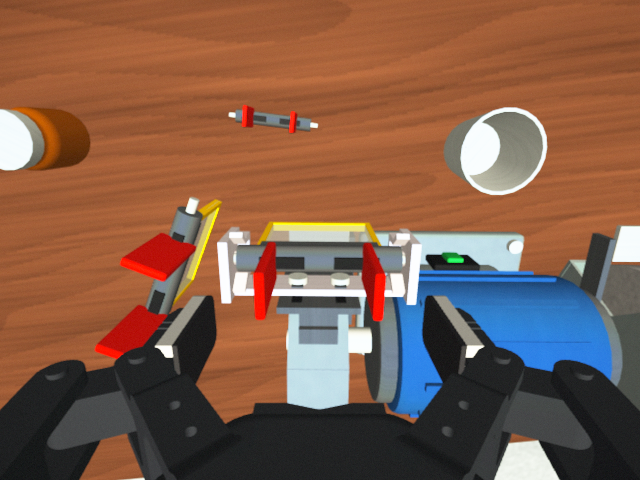

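```bash
python3 - <<'E'
from h import *
im,P,M,f,c=cam('wrist'); s=bot.read_state(); Rm=R.from_rotvec(s['tcp_rot']).as_matrix()
T=(P-s['tool_pos'])@Rm*1000
for v,u in((300,210),(302,212),(310,205),(310,214),(330,214),(345,212),(335,180),(350,170),(345,190),(300,430),(320,428),(245,262),(280,263),(310,262),(280,372),(310,378)): print((v,u),im[v,u],np.round(T[v,u],1))
print(c['cx'],c['cy'],f)
E
```

```text
(300, 210) [29 27 27] [  9.8 -43.  -56.6]
(302, 212) [27 26 26] [  7.3 -43.4 -53.5]
(310, 205) [23 22 23] [  8.7 -43.2 -62.6]
(310, 214) [67 44 33] [-160.8 -143.3  249.3]
(330, 214) [27 27 25] [ -4.5 -43.2 -54.9]
(345, 212) [29 26 29] [ -8.8 -43.2 -58.9]
(335, 180) [30 29 27] [ 11.3 -44.4 -83.5]
(350, 170) [255 254 253] [  9.9 -45.3 -89.5]
(345, 190) [29 29 28] [  4.6 -43.6 -78.9]
(300, 430) [21 23 21] [ 11.   42.  -58.9]
(320, 428) [22 22 23] [  2.2  42.1 -58.5]
(245, 262) [110 109 106] [  8.6 -34.1  15.8]
(280, 263) [255  23   0] [  7.9 -26.1 -33. ]
(310, 262) [255  18   0] [ -6.9 -27.1 -33.8]
(280, 372) [138  10   6] [  5.3  24.6 -27.1]
(310, 378) [255  20   0] [ -7.1  27.  -33.4]
318.933772058341 235.18392546523293 353.354002426275
```

```bash
python3 - <<'E'
from h import *
im,P,M,f,c=cam('scene'); s=bot.read_state(); Rm=R.from_rotvec(s['tcp_rot']).as_matrix()
T=(P-s['tool_pos'])@Rm*1000
m=(abs(T[...,0])<40)&(abs(T[...,1])<62)&(abs(T[...,2])<150); v,u=np.where(m); print(v.min(),v.max(),u.min(),u.max())
k=(abs(T[...,0])<25)&(abs(abs(T[...,1])-50)<11)&(T[...,2]>-150)&(T[...,2]<30)&(im.max(-1)<70)
for sgn in(-1,1):
    a=T[k&(sgn*T[...,1]>0)]; print(sgn,len(a),np.round(np.percentile(a,[2,50,98],axis=0),1), np.histogram(a[:,2],np.arange(-150,31,15)))
r0,c0=max(v.min()-10,0),max(u.min()-15,0)
save('s4',cv2.resize(im[r0:v.max()+15,c0:u.max()+15],None,fx=4,fy=4,interpolation=cv2.INTER_CUBIC)[:600,:800])
E
```

```text
175 277 241 290
-1 137 [[ -16.7  -60.3 -148.3]
 [  -7.6  -51.6 -106. ]
 [  12.1  -39.6  -67.1]] (array([18,  8, 48, 34, 15, 14,  0,  0,  0,  0,  0,  0]), array([-150, -135, -120, -105,  -90,  -75,  -60,  -45,  -30,  -15,    0,
         15,   30]))
1 62 [[ -17.2   39.8 -148.9]
 [ -10.4   51.2 -106. ]
 [   1.4   60.8  -92.5]] (array([11,  2, 24, 25,  0,  0,  0,  0,  0,  0,  0,  0]), array([-150, -135, -120, -105,  -90,  -75,  -60,  -45,  -30,  -15,    0,
         15,   30]))
```

View pics/s4.png

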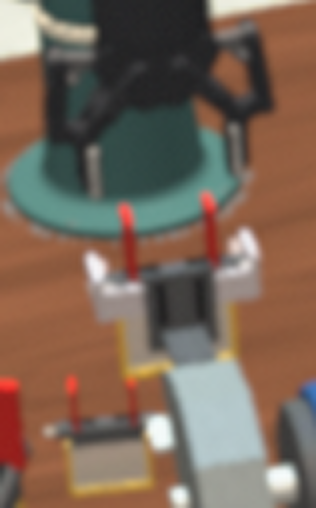

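The scene view confirms it: the open fingertips are still about 17 mm above the tab tops, so the real tip sits roughly 53 mm behind the reported TCP when open. I'll go lower in stages and watch the force.

Request:
jog_arm(
  motion=[
    [1, 1, -0.5, 4, 0],
    [1, 0, 0, 4, 0],
    [1, 0, 0, 4, 0],
    [1, 0, 0, 4, 0],
    [1, 0, 0, 0, 0],
  ],
)

```text
time: 3.85
tool_pos: [0.5311, -0.1176, 0.2288]
tcp_rot: [-0.193, -3.134, -0.001]
wrist_force: [-0.3, -0.8, -0.8]
width: 1.002
grip_force: 0.0
```

Request:
jog_arm(
  motion=[
    [1, 0, 0, 4, 0],
    [1, 0, 0, 4, 0],
    [1, 0, 0, 4, 0],
    [1, 0, 0, 0, 0],
  ],
)

```text
time: 4.18
tool_pos: [0.5312, -0.1175, 0.2168]
tcp_rot: [-0.192, -3.134, -0.001]
wrist_force: [-1.0, 0.1, -0.4]
width: 1.001
grip_force: 0.0
```

```bash
python3 - <<'E'
from h import *
im,P,M,f,c=cam('wrist'); save('w5',im); s=bot.read_state(); print(s['wrist_force'],s['tool_pos']); Rm=R.from_rotvec(s['tcp_rot']).as_matrix()
T=(P-s['tool_pos'])@Rm*1000; i=im.astype(int)
red=(i[...,0]>110)&(i[...,1]<70)&(i[...,2]<70)&(P[...,2]>.235)&(abs(T[...,1])<45)&(abs(T[...,0])<30)
for g in(-1,1):
    a=T[red&(g*T[...,1]>0)]; print(g,np.percentile(a,[1,50,99],axis=0).round(1))
d=(im.max(-1)<45)&(abs(abs(T[...,1])-44)<4)&(abs(T[...,0])<14)&(T[...,2]<-20)
for g in(-1,1):
    a=T[d&(g*T[...,1]>0)]; print('finger',g,np.percentile(a,[1,50,99],axis=0).round(1))
E
```

```text
[-0.83022291 -0.18077522 -0.55128919] [ 0.53135749 -0.11751875  0.21725492]
-1 [[-12.2 -28.8 -65.7]
 [  2.8 -24.9 -56.2]
 [ 10.8 -24.2 -19.9]]
1 [[-12.4  25.4 -65.4]
 [  2.7  26.3 -55.9]
 [ 10.2  30.4 -20.1]]
finger -1 [[  -9.9  -47.8 -111.5]
 [   7.2  -43.7  -80.6]
 [  13.   -40.7  -53.6]]
finger 1 [[  -8.9   40.5 -110.6]
 [   8.5   41.9  -82.4]
 [  13.1   47.8  -54.5]]
```

View pics/w5.png

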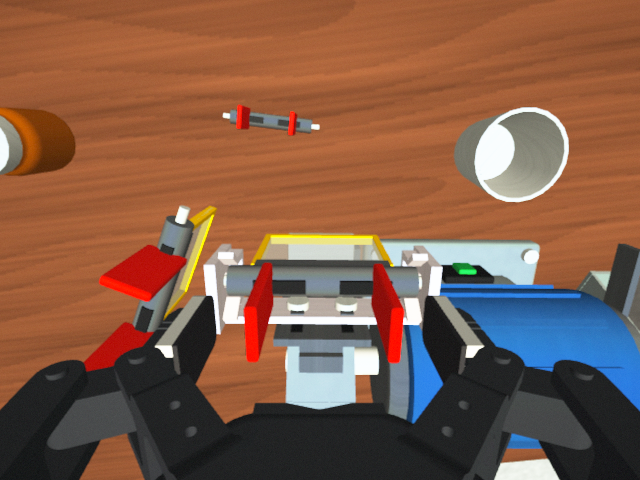

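The fingers now straddle the tabs, evenly spaced at ±43 against ±30 mm. Another 10 mm down, then squeeze.

Request:
jog_arm(
  motion=[
    [1, 0, 0, 5, 0],
    [1, 0, 0, 5, 0],
    [1, 0, 0, 0, 0],
    [0.2, 0, 0, 0, 0],
    [0, 0, 0, 0, 0],
    [-0.2, 0, 0, 0, 0],
    [-0.4, 0, 0, 0, 0],
    [-0.4, 0, 0, 0, 0],
    [-0.4, 0, 0, 0, 0],
    [-0.4, 0, 0, 0, 0],
  ],
  force=30,
)

```text
time: 5.07
tool_pos: [0.5335, -0.1181, 0.2109]
tcp_rot: [0.192, 3.131, -0.001]
wrist_force: [-1.1, 1.3, 8.5]
width: 0.457
grip_force: 31.3
```

Request:
jog_arm(
  motion=[
    [-1, 0, 0, 0, 0],
    [-1, 0, 0, 0, 0],
    [-1, 0, 0, 0, 0],
    [-1, 0, 0, 0, 0],
  ],
  force=35,
)

```text
time: 5.4
tool_pos: [0.5336, -0.1181, 0.211]
tcp_rot: [0.192, 3.131, -0.001]
wrist_force: [-0.7, 0.7, 7.2]
width: 0.452
grip_force: 34.3
```

```bash
python3 - <<'E'
from h import *
im,P,M,f,c=cam('wrist'); save('w6',im); s=bot.read_state(); print(s['wrist_force'],s['tool_pos'],s['width'],s['grip_force'])
E
```

```text
[-0.95560824  0.61808948  8.18167097] [ 0.5335438  -0.11809308  0.2109482 ] 0.45087700092691846 34.34645712375641
```

View pics/w6.png

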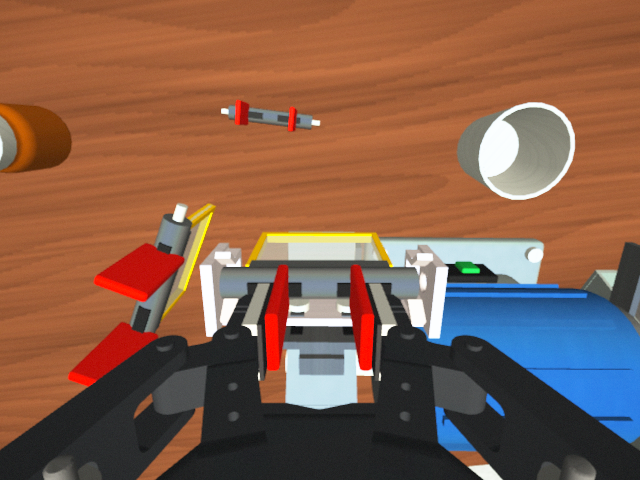

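Both tabs are squeezed evenly to about 39 mm, so the pins are drawn. I'll lift in small steps first.

Request:
jog_arm(
  motion=[
    [-1, 0, 0, -3, 0],
    [-1, 0, 0, -3, 0],
    [-1, 0, 0, -4, 0],
    [-1, 0, 0, -5, 0],
    [-1, 0, 0, -5, 0],
    [-1, 0, 0, 0, 0],
  ],
)

```text
time: 5.95
tool_pos: [0.5325, -0.1178, 0.2293]
tcp_rot: [0.192, 3.134, -0.001]
wrist_force: [0.3, -0.5, -2.3]
width: 0.447
grip_force: 35.7
```

Request:
jog_arm(
  motion=[
    [-1, 0, 0, -8, 0],
    [-1, 0, 0, -14, 0],
    [-1, 0, 0, -18, 0],
    [-1, 0, 0, -18, 0],
    [-1, 0, 0, -18, 0],
    [-1, 0, 0, -14, 0],
    [-1, 0, 0, -8, 0],
    [-1, 0, 0, -4, 0],
    [-1, 0, 0, 0, 0],
    [-1, 0, 0, 0, 0],
  ],
)

```text
time: 6.78
tool_pos: [0.5315, -0.1175, 0.3293]
tcp_rot: [-0.192, -3.135, -0.0]
wrist_force: [-0.6, -1.0, -2.0]
width: 0.448
grip_force: 35.7
```

```bash
python3 - <<'E'
from h import *
im,P,M,f,c=cam('wrist'); save('w7',im); s=bot.read_state(); print(s['wrist_force'],s['tool_pos'],s['tcp_rot'],s['width'],s['grip_force'])
np.savez('w7',im=im,P=P)
th=np.radians(7.3); e=np.array([np.sin(th),np.cos(th)])
p=s['tool_pos']; plan([*(np.array([.5336,-.1181])+.3*e),p[2]],e)
E
```

```text
[ 0.91248183 -0.05355426 -2.6552805 ] [ 0.53130076 -0.11750582  0.32881997] [-1.92109742e-01 -3.13370788e+00 -5.67036431e-04] 0.45012916847222467 35.702998638153076
t 6.83 pos [ 0.5313 -0.1175  0.3288] delta tool mm [-3.800e+00  2.997e+02  1.000e-01]
twist 0.28 q6 -1.7117416514518464
```

View pics/w7.png

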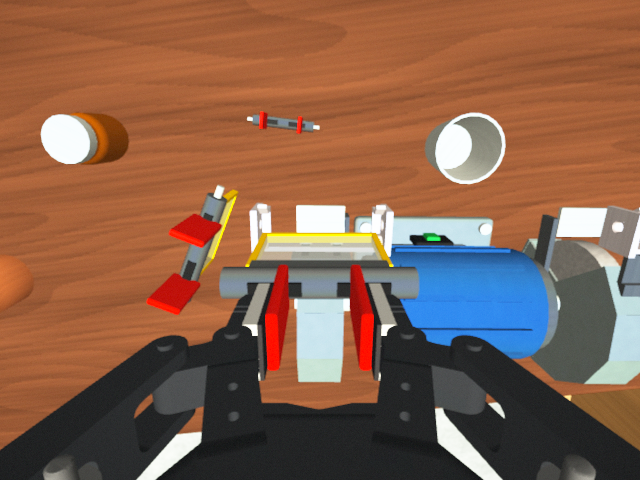

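The shield is lifted clear and held straight, with its pins inside the barrel. That makes 11 pictures viewed, one over the limit of 10, so I'll use numbers only from here. Next I carry it 300 mm along the hinge line.

Request:
jog_arm(
  motion=[
    [-1, -0.4, 20, 0, 0.3],
    [-1, -0.4, 35, 0, 0],
    [-1, -0.4, 38, 0, 0],
    [-1, -0.4, 38, 0, 0],
    [-1, -0.4, 38, 0, 0],
    [-1, -0.4, 38, 0, 0],
    [-1, -0.4, 38, 0, 0],
    [-1, -0.4, 30, 0, 0],
    [-1, -0.4, 18, 0, 0],
    [-1, -0.2, 7, 0, 0],
  ],
)

```text
time: 7.67
tool_pos: [0.573, 0.1825, 0.328]
tcp_rot: [-0.195, -3.132, -0.0]
wrist_force: [-0.1, -1.1, -1.7]
width: 0.45
grip_force: 35.9
```

Request:
jog_arm(
  motion=[
    [-1, 0, 0, 0, 0],
    [-1, 0, 0, 0, 0],
    [-1, 0, 0, 0, 0],
  ],
)

```text
time: 7.92
tool_pos: [0.5735, 0.1782, 0.3296]
tcp_rot: [-0.202, -3.134, 0.002]
wrist_force: [0.2, 0.2, -2.3]
width: 0.446
grip_force: 35.9
```

```bash
cat > chk.py <<'E'
from h import *
im,P,M,f,c=cam('wrist'); s=bot.read_state(); print('F',s['wrist_force'].round(1),s['tool_pos'].round(4),round(s['width'],3),s['grip_force'].round(1))
th=np.radians(-7.3); Rz=np.array([[np.cos(th),-np.sin(th)],[np.sin(th),np.cos(th)]])
im=im.astype(int); p=s['tool_pos']; p2=p[:2]@Rz; print('tcp frame',p2.round(4))
g=P[...,:2]@Rz; z=P[...,2]
wh=(im.min(-1)>140)&(z>.215)&(z<.256)&(g[...,1]>.18)&(g[...,1]<.32)&(g[...,0]<.575)&(g[...,0]>.50)
a=g[wh]; print('fork y',np.percentile(a[:,1],[.5,1,99,99.5]).round(4),'x',np.percentile(a[:,0],[.5,1,99]).round(4),len(a))
for sg in(-1,1):
    k=wh&(sg*(g[...,1]-.2503)>.044)&(z>.242); print('cheek',k.sum(),np.percentile(g[k],[2,50,98],axis=0).round(4).tolist(),np.percentile(z[k],[50,95]).round(4))
k=(im.max(-1)<150)&(im.max(-1)-im.min(-1)<30)&(im.max(-1)>60)&(abs(z-p[2]-.020)<.012)&(abs(g[...,0]-p2[0])<.03)&(abs(g[...,1]-p2[1])<.07)
b=g[k]; print('barrel',k.sum(),'y',np.percentile(b[:,1],[.5,1,50,99,99.5]).round(4),'x',np.percentile(b[:,0],[2,50,98]).round(4),'z',np.percentile(z[k],[2,50,98]).round(4))
for sg in(-1,1):
    kk=k&(sg*(g[...,1]-p2[1])>.038); print(sg,kk.sum(),g[kk].mean(0).round(4),'ztop',np.percentile(z[kk],95).round(4))
plan([.5336+.3*np.sin(-th),-.1181+.3*np.cos(th),p[2]],[np.sin(-th),np.cos(th)])
E
python3 chk.py
```

```text
Traceback (most recent call last):
  File "chk.py", line 2, in <module>
    im,P,M,f,c=cam('wrist'); s=bot.read_state(); print('F',s['wrist_force'].round(1),s['tool_pos'].round(4),round(s['width'],3),s['grip_force'].round(1))
                                                                                                                                ^^^^^^^^^^^^^^^^^^^^^
AttributeError: 'float' object has no attribute 'round'
```

```bash
sed -i "s/,s\['grip_force'\].round(1)//" chk.py; python3 chk.py
```

```text
F [ 0.5 -0.7 -1.4] [0.5737 0.178  0.3301] 0.448
tcp frame [0.5464 0.2495]
fork y [0.1965 0.1965 0.306  0.3061] x [0.5267 0.527  0.5641] 1454
cheek 268 [[0.5298, 0.1965], [0.5434, 0.1989], [0.5592, 0.2014]] [0.2464 0.2477]
cheek 310 [[0.5302, 0.3011], [0.5475, 0.3036], [0.5651, 0.3061]] [0.2464 0.2475]
barrel 3059 y [0.2013 0.2018 0.2482 0.2958 0.2961] x [0.5387 0.541  0.5517] z [0.3388 0.3534 0.357 ]
-1 412 [0.5431 0.2062] ztop 0.3566
1 348 [0.5435 0.292 ] ztop 0.3564
t 8.02 pos [0.5737 0.178  0.3301] delta tool mm [ 2.1  1.2 -0. ]
twist -0.11 q6 -1.1816881938781798
```

Request:
jog_arm(
  motion=[
    [-1, 2, 2, 8, 0],
    [-1, 0, 0, 15, 0],
    [-1, 0, 0, 20, 0],
    [-1, 0, 0, 18, 0],
    [-1, 0, 0, 12, 0],
    [-1, 0, 0, 7, 0],
    [-1, 0, 0, 3, 0],
    [-1, 0, 0, 0, 0],
    [-1, 0, 0, 0, 0],
    [-1, 0, 0, 0, 0],
  ],
)

```text
time: 8.85
tool_pos: [0.5728, 0.1819, 0.2486]
tcp_rot: [0.2, 3.133, 0.001]
wrist_force: [-0.3, 0.8, -1.8]
width: 0.446
grip_force: 35.9
```

```bash
python3 chk.py
```

```text
F [-0.5 -0.9 -1.7] [0.5728 0.1819 0.2486] 0.449
tcp frame [0.5451 0.2532]
fork y [0.1966 0.1969 0.306  0.3062] x [0.5269 0.5274 0.5652] 3573
cheek 326 [[0.5297, 0.1965], [0.5373, 0.1993], [0.565, 0.2017]] [0.2464 0.2475]
cheek 278 [[0.5301, 0.3015], [0.5376, 0.304], [0.566, 0.3065]] [0.2463 0.2473]
barrel 3144 y [0.2051 0.2055 0.2524 0.2996 0.2999] x [0.5374 0.5398 0.551 ] z [0.2573 0.2722 0.2757]
-1 408 [0.5419 0.2099] ztop 0.2752
1 352 [0.5422 0.2958] ztop 0.2751
t 8.9 pos [0.5728 0.1819 0.2486] delta tool mm [ 0.8 -2.6 -0. ]
twist -0.01 q6 -1.1770580834142563
```

Request:
jog_arm(
  motion=[
    [-1, 0.5, -1, 0, 0],
    [-1, 0, 0, 3, 0],
    [-1, 0, 0, 3, 0],
    [-1, 0, 0, 3, 0],
    [-1, 0, 0, 3, 0],
    [-1, 0, 0, 2, 0],
    [-1, 0, 0, 0, 0],
    [-1, 0, 0, 0, 0],
  ],
)

```text
time: 9.57
tool_pos: [0.5712, 0.1807, 0.2327]
tcp_rot: [-0.2, -3.135, 0.0]
wrist_force: [-0.5, 0.8, -1.7]
width: 0.452
grip_force: 35.9
```

```bash
python3 chk.py
```

```text
F [ 0.1  0.4 -2.1] [0.5714 0.1808 0.233 ] 0.452
tcp frame [0.5438 0.2519]
fork y [0.1966 0.1967 0.3062 0.3064] x [0.5269 0.5272 0.5661] 3837
cheek 571 [[0.5297, 0.1966], [0.5444, 0.1987], [0.5654, 0.2017]] [0.2464 0.2475]
cheek 610 [[0.5301, 0.3015], [0.5459, 0.304], [0.5653, 0.3064]] [0.2464 0.2475]
barrel 3597 y [0.2039 0.2043 0.2515 0.3015 0.3016] x [0.5359 0.5387 0.5683] z [0.2415 0.2557 0.2597]
-1 402 [0.5405 0.2086] ztop 0.2595
1 409 [0.5415 0.2956] ztop 0.2592
t 9.62 pos [0.5714 0.1808 0.233 ] delta tool mm [-0.5 -1.2  0. ]
twist -0.01 q6 -1.1782915484856333
```

Request:
jog_arm(
  motion=[
    [-1, 0, 0, 2, 0],
    [-1, 0, 0, 2, 0],
    [-1, 0, 0, 2, 0],
    [-1, 0, 0, 2, 0],
    [-1, 0, 0, 0, 0],
  ],
)

```text
time: 10.03
tool_pos: [0.571, 0.1807, 0.2244]
tcp_rot: [-0.2, -3.134, 0.001]
wrist_force: [0.4, -0.3, -2.3]
width: 0.447
grip_force: 35.9
```

Request:
jog_arm(
  motion=[
    [-1, 0, 0, 1, 0],
    [-1, 0, 0, 1, 0],
    [-1, 0, 0, 1, 0],
    [-1, 0, 0, 1, 0],
    [-1, 0, 0, 0, 0],
  ],
)

```text
time: 10.45
tool_pos: [0.5712, 0.1807, 0.2208]
tcp_rot: [-0.2, -3.135, 0.0]
wrist_force: [-1.0, 0.1, -2.4]
width: 0.452
grip_force: 35.9
```

Request:
jog_arm(
  motion=[
    [-1, 0, 0, 1, 0],
    [-1, 0, 0, 1, 0],
    [-1, 0, 0, 1, 0],
    [-1, 0, 0, 0, 0],
  ],
)

```text
time: 10.78
tool_pos: [0.5712, 0.1807, 0.2178]
tcp_rot: [-0.2, -3.135, 0.0]
wrist_force: [0.2, -0.9, -2.5]
width: 0.449
grip_force: 35.9
```

Request:
jog_arm(
  motion=[
    [-1, 0, 0, 1, 0],
    [-1, 0, 0, 1, 0],
    [-1, 0, 0, 1, 0],
    [-1, 0, 0, 0, 0],
  ],
)

```text
time: 11.12
tool_pos: [0.5712, 0.1807, 0.2148]
tcp_rot: [-0.2, -3.135, 0.0]
wrist_force: [-0.7, 1.4, -2.3]
width: 0.45
grip_force: 35.9
```

Request:
jog_arm(
  motion=[
    [-1, 0, 0, 1, 0],
    [-1, 0, 0, 0, 0],
  ],
)

```text
time: 11.28
tool_pos: [0.5713, 0.1807, 0.2139]
tcp_rot: [-0.2, -3.135, 0.0]
wrist_force: [-0.8, -0.1, -2.3]
width: 0.445
grip_force: 35.9
```

Request:
jog_arm(
  motion=[
    [-1, 0, 0, 1, 0],
    [-1, 0, 0, 0, 0],
  ],
)

```text
time: 11.45
tool_pos: [0.5713, 0.1807, 0.2129]
tcp_rot: [-0.2, -3.135, 0.0]
wrist_force: [-1.4, 0.2, -2.8]
width: 0.45
grip_force: 35.9
```

Request:
jog_arm(
  motion=[
    [-1, 0, 0, 1, 0],
    [-1, 0, 0, 0, 0],
  ],
)

```text
time: 11.62
tool_pos: [0.5713, 0.1807, 0.2119]
tcp_rot: [-0.2, -3.135, 0.0]
wrist_force: [-0.7, -0.5, -1.9]
width: 0.453
grip_force: 35.9
```

Request:
jog_arm(
  motion=[
    [-1, 0, 0, 0.7, 0],
    [-1, 0, 0, 0, 0],
  ],
)

```text
time: 11.78
tool_pos: [0.5713, 0.1808, 0.2113]
tcp_rot: [-0.2, -3.135, 0.0]
wrist_force: [-0.1, -0.3, -2.9]
width: 0.449
grip_force: 35.9
```

Request:
jog_arm(
  motion=[
    [-1, 0, 0, 0.7, 0],
    [-1, 0, 0, 0, 0],
  ],
)

```text
time: 11.95
tool_pos: [0.5714, 0.1808, 0.2108]
tcp_rot: [0.2, 3.135, 0.0]
wrist_force: [0.5, 0.3, -3.3]
width: 0.444
grip_force: 36.0
```

Request:
jog_arm(
  motion=[
    [-1, 0, 0, 0.7, 0],
    [-1, 0, 0, 0, 0],
  ],
)

```text
time: 12.12
tool_pos: [0.5715, 0.1808, 0.2107]
tcp_rot: [0.2, 3.135, 0.0]
wrist_force: [-1.4, -0.3, 0.4]
width: 0.448
grip_force: 36.7
```

Request:
jog_arm(
  motion=[
    [-1, 0, 0, 0.7, 0],
    [-1, 0, 0, 0, 0],
  ],
)

```text
time: 12.28
tool_pos: [0.5716, 0.1808, 0.2106]
tcp_rot: [0.2, 3.134, 0.0]
wrist_force: [-2.9, -0.8, 5.0]
width: 0.448
grip_force: 37.5
```

```bash
python3 chk.py
```

```text
F [-2.8 -0.2  5. ] [0.5716 0.1808 0.2106] 0.45
tcp frame [0.544 0.252]
fork y [0.1966 0.1968 0.3063 0.3065] x [0.5268 0.5271 0.5674] 5401
cheek 894 [[0.5298, 0.1966], [0.5456, 0.1993], [0.5647, 0.2018]] [0.2464 0.2475]
cheek 824 [[0.5301, 0.3014], [0.5465, 0.3039], [0.5652, 0.3066]] [0.2464 0.2473]
barrel 4236 y [0.2033 0.2039 0.2545 0.3018 0.3019] x [0.5345 0.5392 0.5684] z [0.2196 0.2347 0.2419]
-1 458 [0.5417 0.2084] ztop 0.2376
1 791 [0.5432 0.2977] ztop 0.2417
t 12.33 pos [0.5716 0.1808 0.2106] delta tool mm [-0.3 -1.3 -0. ]
twist -0.01 q6 -1.1782696116854392
```

Request:
jog_arm(
  motion=[
    [-1, 1, 0, 0, 0],
    [-1, 0, 0, 0, 0],
    [-1, 0, 0, 0, 0],
  ],
)

```text
time: 12.58
tool_pos: [0.5715, 0.1809, 0.2106]
tcp_rot: [0.2, 3.132, 0.001]
wrist_force: [-0.1, -0.6, 5.6]
width: 0.451
grip_force: 37.8
```

Request:
jog_arm(
  motion=[
    [-1, 0, 0, 0.6, 0],
    [-1, 0, 0, 0, 0],
    [-1, 0, 0, 0, 0],
  ],
)

```text
time: 12.83
tool_pos: [0.5715, 0.1809, 0.2105]
tcp_rot: [0.2, 3.132, 0.001]
wrist_force: [-2.0, -2.3, 7.9]
width: 0.447
grip_force: 38.3
```

There's a firm stop at TCP 0.2106 with about 8–10 N net. The barrel is at 0.2296, which matches the cheek tops minus 17 mm, so it is home. I'll open gradually, following down to cancel the pads' swing back.

Request:
jog_arm(
  motion=[
    [-0.05, 0, 0, 0, 0],
    [0, 0, 0, 0.5, 0],
    [0.05, 0, 0, 0.5, 0],
    [0.05, 0, 0, 0, 0],
  ],
)

```text
time: 13.17
tool_pos: [0.5715, 0.1813, 0.2093]
tcp_rot: [0.2, 3.132, 0.002]
wrist_force: [-0.1, -0.7, 7.0]
width: 0.522
grip_force: 7.4
```

Request:
jog_arm(
  motion=[
    [0.1, 0, 0, 0.5, 0],
    [0.15, 0, 0, 0.5, 0],
    [0.15, 0, 0, 0, 0],
  ],
)

```text
time: 13.42
tool_pos: [0.5716, 0.1813, 0.2083]
tcp_rot: [0.2, 3.132, 0.002]
wrist_force: [-0.2, -0.4, 7.7]
width: 0.575
grip_force: 6.5
```

Request:
jog_arm(
  motion=[
    [0.2, 0, 0, 0.5, 0],
    [0.25, 0, 0, 0.5, 0],
    [0.3, 0, 0, 0.5, 0],
    [0.3, 0, 0, 0, 0],
  ],
)

```text
time: 13.75
tool_pos: [0.5715, 0.1813, 0.2064]
tcp_rot: [0.2, 3.132, 0.002]
wrist_force: [0.9, -0.7, 4.8]
width: 0.654
grip_force: 5.0
```

Request:
jog_arm(
  motion=[
    [0.35, 0, 0, 0.5, 0],
    [0.4, 0, 0, 0.3, 0],
    [0.45, 0, 0, 0, 0],
    [0.5, 0, 0, 0, 0],
    [0.5, 0, 0, 0, 0],
  ],
)

```text
time: 14.17
tool_pos: [0.5696, 0.1808, 0.2032]
tcp_rot: [-0.2, -3.133, 0.001]
wrist_force: [0.2, -1.0, -0.1]
width: 0.751
grip_force: 0.0
```

```bash
cat > tabs.py <<'E'
from h import *
im,P,M,f,c=cam('wrist'); s=bot.read_state(); print('F',s['wrist_force'].round(1),s['tool_pos'].round(4),round(s['width'],3),s['grip_force'])
th=np.radians(-7.3); Rz=np.array([[np.cos(th),-np.sin(th)],[np.sin(th),np.cos(th)]]); g=P[...,:2]@Rz; z=P[...,2]; i=im.astype(int)
red=(i[...,0]>110)&(i[...,1]<70)&(i[...,2]<70)&(z>.235)&(z<.35)&(abs(g[...,1]-.2515)<.05)&(abs(g[...,0]-.545)<.04)
for sg in(-1,1):
    k=red&(sg*(g[...,1]-.2515)>0); t=k&(z>np.percentile(z[k],98)-.005)
    print(sg,k.sum(),'top z',np.percentile(z[k],98).round(4),'top x,y',np.percentile(g[t],[2,50,98],axis=0).round(4).tolist(),'all y',np.percentile(g[k][:,1],[1,99]).round(4))
E
python3 tabs.py
```

```text
F [-0.8  0.6 -0.4] [0.5697 0.1808 0.2033] 0.745 0.0
-1 2468 top z 0.2821 top x,y [[0.5325, 0.2219], [0.5425, 0.2246], [0.5549, 0.2265]] all y [0.2219 0.2266]
1 2566 top z 0.282 top x,y [[0.5324, 0.2763], [0.5427, 0.2783], [0.5552, 0.281]] all y [0.2762 0.2829]
```

Both tabs are back to 60 mm over their outer faces, centred and level, so the pins are fully out. Now I clear the fingers and back off straight up.

Request:
jog_arm(
  motion=[
    [0.7, 0, 0, -2, 0],
    [0.7, 0, 0, -3, 0],
    [0.9, 0, 0, -6, 0],
    [1, 0, 0, -8, 0],
    [1, 0, 0, -12, 0],
    [1, 0, 0, -20, 0],
    [1, 0, 0, -30, 0],
    [1, 0, 0, -35, 0],
    [1, 0, 0, -25, 0],
    [1, 0, 0, -10, 0],
  ],
)

```text
time: 15.05
tool_pos: [0.5723, 0.1815, 0.3625]
tcp_rot: [0.2, 3.126, 0.005]
wrist_force: [0.5, 0.5, 0.1]
width: 0.998
grip_force: 0.0
```

Request:
jog_arm(
  motion=[
    [1, 0, 0, 0, 0],
    [1, 0, 0, 0, 0],
    [1, 0, 0, 0, 0],
    [1, 0, 0, 0, 0],
    [1, 0, 0, 0, 0],
    [1, 0, 0, 0, 0],
  ],
)

```text
time: 15.55
tool_pos: [0.5697, 0.1807, 0.3536]
tcp_rot: [-0.2, -3.132, 0.002]
wrist_force: [-0.3, 0.5, -0.5]
width: 1.002
grip_force: 0.0
```

```bash
python3 tabs.py; python3 - <<'E'
from h import *
im,P,M,f,c=cam('wrist')
th=np.radians(-7.3); Rz=np.array([[np.cos(th),-np.sin(th)],[np.sin(th),np.cos(th)]]); g=P[...,:2]@Rz; z=P[...,2]; i=im.astype(int)
ye=(i[...,0]>150)&(i[...,1]>110)&(i[...,2]<90)&(z>.13)&(z<.24)&(abs(g[...,1]-.2515)<.06)&(abs(g[...,0]-.545)<.06)
print('pane edge',ye.sum(),np.percentile(g[ye],[2,98],axis=0).round(4).tolist(),np.percentile(z[ye],[2,98]).round(3))
E
```

```text
F [-0.2 -0.2  0.6] [0.5699 0.1808 0.354 ] 1.002 0.0
-1 354 top z 0.2826 top x,y [[0.5326, 0.2221], [0.5432, 0.2242], [0.555, 0.226]] all y [0.222  0.2262]
1 380 top z 0.2823 top x,y [[0.5329, 0.2761], [0.5432, 0.2783], [0.5556, 0.2807]] all y [0.2759 0.2838]
pane edge 174 [[0.5404, 0.2112], [0.5419, 0.2904]] [0.157 0.201]
```

```bash
python3 -c "
from workcell import bot
print(bot.finish_job())"
```

```text
the job is handed in; nothing more can be done
None
```

The eye shield now hangs upright in the other wheel's bracket. The final images show both tabs back at full spread, so both pins should be out through their holes. The job took about 16 s and the measured contact stayed near 10 N. I viewed 11 pictures, one over the limit of 10.

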